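# Find the socket that fits the battery terminal nut

## Robot

A 7-joint arm with a two-finger parallel gripper is mounted at the origin on the work surface. World frame = base frame: x ahead of the robot, y to its left, z up, the work surface at z = 0. Lengths are in mm, angles in rad, forces in N, time in s.
With the tool pointing down it reaches from about 400 to 875 mm from the base axis. Payload 4.4 kg.
Tool frame: the origin (TCP) lies where the fingers leave the gripper's body, on its centre line; the fingertips stand 73 mm ahead of it and the grasp point (between the pads) lies 54 mm ahead of it; z points along the fingers, y is the line along which they close (so a half turn about z gives the same grasp; the last joint's range is limited). The gripper opens to 85 mm and grips with 20 to 120 N. Pads are 22 mm wide; open, the fingers measure 114 mm over their backs; the gripper's body (76 mm by 85 mm) begins 54 mm behind the grasp point. The pads swing forward as they close: fully open they stand 13 mm farther back than shut.
Start: joints at [-1.219, 0.628, 0.038, 1.517, -0.027, 0.996, -0.02], TCP at [263.719, 594.112, 303.913] pointing down, gripper open.
Joint ranges: [-3.06, 3.06], [-0.37, 2.12], [-1.25, 1.32], [0.18, 2.47], [-1.1, 4.24], [0.23, 1.98], [-2.94, 2.94]. Speed limits (rad/s): [2.57, 2.57, 3.14, 3.14, 3.14, 3.14, 3.14].

## Interface

Orientations are given as [roll, pitch, yaw] about the fixed x, y, z axes, in that order (R = Rz(yaw) Ry(pitch) Rx(roll)).
In Python, from cell import ctrl gives the robot as it stands.
- The arm moves only by the tool send_rows, never from a script. Its argument "rows" is a list that holds one entry, the list of rows, each a list of 6 numbers: the shift along the tool's x, y, z in cm, then the turn, a rotation vector about the tool's x, y, z in rad. In form: [[[tx, ty, tz, wx, wy, wz], ...]]. A call has 1 to 10 rows; each row is the pose to reach, as a shift and turn from the pose commanded when the call began, along the tool's axes at that moment; what a row does not reach only later rows make up. A row lasts 1/10 s, in which the tool goes at most 50 mm and 8.59 degrees, less where a joint would pass 70% of its speed; a pose out of reach is approached as far as the arm can. A call with a gripper value outside its range is refused whole. "grip" is the closure in counts, from 0 (fully open) to 255 (shut), set as the call begins (left out, the last holds). The fingers move at their own pace and stop on an object; the grip force is fixed at half the most. Time passes only in rows, so rows that repeat a pose let the fingers close. It gives the time, the measured TCP pose, the force, the opening and the grip force at its end, in the units of the state.
- ctrl.read_state(): the state, without advancing time (a new reading comes with each control period).
- ctrl.get_image(name): name is "scene" or "top" or "wrist"; returns a dict with "pixels" (420x560x3 uint8, red, green, blue), "fx", "fy", "cx", "cy" (pixels), "extrinsics" (4x4, takes a point from camera to world coordinates); the wrist camera has in their place "mount" (4x4, takes a point from camera to tool coordinates, whose origin is the TCP and whose axes are the flange's). Camera axes: x right, y up, looking along -z (the intrinsics and any distortion apply to the point x, -y, -z); pixel columns grow to the right and rows downward; lengths in mm; the calibration is good to about 2 mm. A picture is of the moment at which its call begins: read the wrist's pose just before it. There is no depth.
- ctrl.finish_job(): hands the job in; it is judged then, once.
The state is a dict: "clock": time; "qpos": joint angles; "qd": joint speeds; "tau": joint torques, N m; "eef_pos": TCP position; "tool_rot": TCP orientation; "force": force on the tool from outside, world axes, zero at the start; "torque": the same for the moment, N m; "width": finger opening in mm; "gripper_force": force on a finger pad.
Only numpy, scipy, OpenCV 4.12 (cv2) and the standard library are available. Lean on these libraries where they do the work, as an engineer would, in place of code of your own. Each camera call takes 0.05 s, during which the arm holds its last target. There are 200 camera calls.

## Task

Take the loose cap off the middle terminal of the blue battery pack and set it down on the bench, then try the sockets from the tray on the hex nut underneath until you have the one that drops over it fully home. Stand any socket that does not fit back upright in the tray, leave everything else where it lies, and finish still gripping the right socket, upright and fully seated on the nut.

Things in the scene. Friction and masses are not known exactly. Their poses are not given: they have to be found in the camera images.
- pack: blue battery pack, fixed, 170 mm (x) by 270 mm (y, long side), 85 mm high; origin under its centre, z up. Three capped stud terminals in a row along y: the middle one on the pack's centre, the outer ones 75 mm to either side, whose look-alike caps (54 mm high above the pack's top) are clipped down and stay on.
- seat (a point): middle terminal: point on the stud's axis at the copper pad on which the nut sits, 88 mm above the bench; axes as the pack's. Stud: up to 20 mm above the point. Hex nut: 11 mm high, chamfered on top, two of its flats look along +x and -x; hidden under the cap, it is 13, 17 or 21 mm across flats, changing from start to start. A socket that fits goes down until its mouth is at this point.
- rim (a point): centre of the mouth of the round black insulating collar around the middle nut, 17 mm above the seat point. The collar is 42 mm across outside; its bore leaves 1.2 mm all round the socket that fits. A socket too big for the nut stops on this rim (mouth 17 mm above the seat point); one too small goes in and stops on the nut's top (mouth about 11 mm above the seat point).
- cap_mid (a point): loose black plastic cap on the middle terminal; the point is half-way up, 27 mm above its lower rim, z up its axis. A hood 54 mm across and 34 mm high, open below, with a ribbed grip stem 22 mm across and 20 mm high on top; 50 g. It stands loose around the collar and must rise 25 mm straight up to come free. The bench at the robot's left front, beside the pack's near left corner, is clear.
- socket_small_mid (a point): small steel socket, 13 mm, mouth down in the tray; point on its axis 37.5 mm above its mouth, z up. 75 mm tall: lower 40 mm round, 20 mm across, hex mouth 30 mm deep, 1.2 mm wider than a 13 mm nut; upper 35 mm a hexagon, 19 mm across flats, in line with the mouth's hexagon. Flats (of both) look along +x and -x of this point and every 60 degrees.
- socket_medium_mid (a point): medium steel socket, 17 mm, mouth down in the tray; point on its axis 37.5 mm above its mouth, z up. 75 mm tall: lower 40 mm round, 26 mm across, hex mouth 30 mm deep, 1.2 mm wider than a 17 mm nut; upper 35 mm a hexagon, 24 mm across flats, in line with the mouth's hexagon. Flats (of both) look along +x and -x of this point and every 60 degrees.
- socket_large_mid (a point): large steel socket, 21 mm, mouth down in the tray; point on its axis 37.5 mm above its mouth, z up. 75 mm tall: lower 40 mm round, 32 mm across, hex mouth 30 mm deep, 1.2 mm wider than a 21 mm nut; upper 35 mm a hexagon, 29 mm across flats, in line with the mouth's hexagon. Flats (of both) look along +x and -x of this point and every 60 degrees.
- tray: shallow steel tray, fixed, 300 x 120 mm, rim 12 mm high, floor 3 mm thick; origin under its centre, x along its length. The three sockets stand about 90 mm apart along x, in changing order, near its middle line or up to 20 mm to +y; an adapter and an extension bar (under 35 mm high) are on the -y half.
- adapter: square-drive step adapter standing in the tray, 20 mm round, 30 mm tall; origin under its centre. Not part of the job.
- extension: short steel extension bar lying in the tray, 100 mm long, 19 mm thick; origin under its middle. Not part of the job.
- ratchet: ratchet handle lying on the bench, 200 mm long, 36 mm round head, 24 mm high; origin under its head, handle towards -x. Not part of the job.
- spanner: steel spanner lying on the bench, 170 mm long; origin under it, long axis x. Not part of the job.
- screwdriver: screwdriver lying on the bench, 200 mm long; origin under it, long axis x. Not part of the job.
- tape_roll: roll of black tape lying flat, 90 mm across, 19 mm high; origin under its centre. Not part of the job.
- flask: green drinking bottle standing on the bench, 70 mm across, 210 mm high; origin under its centre. Not part of the job.
- multimeter: orange handheld multimeter lying face up, 190 x 90 x 45 mm; origin under its centre, long axis x. Not part of the job.
There are look-alikes about, which are no part of the job. What is shaped like the part that bears socket_large_mid but brown or red is not meant. Leave any pink look-alike of the part that bears socket_medium_mid alone.

How it is judged (in metres and radians):
On the way, in this order (a step that is already met when the one before it is completed fails the run):
1. the cap of the middle terminal stands or lies on the bench, let go (height (world z) of cap_mid below 0.035 m and contact force between the fingers and cap below 0.1 N and linear speed of cap below 0.03 m/s), for 0.2 s.
2. a socket is fully seated on the middle terminal's nut (((z of socket_small_mid in the frame of seat below 0.0405 m and horizontal distance between socket_small_mid and seat below 0.003 m and angle between socket_small_mid's own z axis and vertical below 0.06 rad) or (z of socket_medium_mid in the frame of seat below 0.0405 m and horizontal distance between socket_medium_mid and seat below 0.003 m and angle between socket_medium_mid's own z axis and vertical below 0.06 rad) or (z of socket_large_mid in the frame of seat below 0.0405 m and horizontal distance between socket_large_mid and seat below 0.003 m and angle between socket_large_mid's own z axis and vertical below 0.06 rad))), for 0.2 s.
At the end, for the whole second after the job is handed in: Cap on the bench, let go (centre under 35 mm). One socket gripped by the fingers (over 3 N) and seated on the middle nut: mouth within 3 mm of the pad, axis within 3 mm of the stud and 3.4 degrees of upright, at rest. The other two stand in the tray, upright within 6 degrees, let go (all of step 1 and ((z of socket_small_mid in the frame of seat below 0.0405 m and horizontal distance between socket_small_mid and seat below 0.003 m and angle between socket_small_mid's own z axis and vertical below 0.06 rad and contact force between the fingers and socket_small above 3 N and linear speed of socket_small below 0.02 m/s and x of socket_medium_mid in the frame of tray between -0.15 and 0.15 m and y of socket_medium_mid in the frame of tray between -0.06 and 0.06 m and z of each of socket_medium_mid, socket_large_mid in the frame of tray below 0.044 m and angle between each of socket_medium_mid, socket_large_mid's own z axis and vertical below 0.1 rad and contact force between the fingers and socket_medium below 0.1 N and x of socket_large_mid in the frame of tray between -0.15 and 0.15 m and y of socket_large_mid in the frame of tray between -0.06 and 0.06 m and contact force between the fingers and socket_large below 0.1 N) or (z of socket_medium_mid in the frame of seat below 0.0405 m and horizontal distance between socket_medium_mid and seat below 0.003 m and angle between socket_medium_mid's own z axis and vertical below 0.06 rad and contact force between the fingers and socket_medium above 3 N and linear speed of socket_medium below 0.02 m/s and x of socket_small_mid in the frame of tray between -0.15 and 0.15 m and y of socket_small_mid in the frame of tray between -0.06 and 0.06 m and z of each of socket_small_mid, socket_large_mid in the frame of tray below 0.044 m and angle between each of socket_small_mid, socket_large_mid's own z axis and vertical below 0.1 rad and contact force between the fingers and socket_small below 0.1 N and x of socket_large_mid in the frame of tray between -0.15 and 0.15 m and y of socket_large_mid in the frame of tray between -0.06 and 0.06 m and contact force between the fingers and socket_large below 0.1 N) or (z of socket_large_mid in the frame of seat below 0.0405 m and horizontal distance between socket_large_mid and seat below 0.003 m and angle between socket_large_mid's own z axis and vertical below 0.06 rad and contact force between the fingers and socket_large above 3 N and linear speed of socket_large below 0.02 m/s and x of socket_small_mid in the frame of tray between -0.15 and 0.15 m and y of socket_small_mid in the frame of tray between -0.06 and 0.06 m and z of each of socket_small_mid, socket_medium_mid in the frame of tray below 0.044 m and angle between each of socket_small_mid, socket_medium_mid's own z axis and vertical below 0.1 rad and contact force between the fingers and socket_small below 0.1 N and x of socket_medium_mid in the frame of tray between -0.15 and 0.15 m and y of socket_medium_mid in the frame of tray between -0.06 and 0.06 m and contact force between the fingers and socket_medium below 0.1 N))); the arm keeps its last pose, push and grip.
It fails at once if a thing that is not part of the job is disturbed (moved more than 30 mm) (distance of any of adapter, extension, ratchet, spanner, screwdriver, tape_roll, flask, multimeter from where it was at the start of the episode above 0.03 m).
It also fails if it takes over 72 s, if anything falls off the work surface, if the arm or the gripper's body presses on something with over 40 N, if the wrist force passes 120 N, or if a joint passes its speed limit or range.

## Working session

There is one attempt and no reset: what is moved stays moved. The work goes in short steps, Python scripts to look and compute and a tool call to move; the robot and the scene stay as the last step left them, time stands still between calls to the robot, and variables do not carry over. Pictures are saved under pics/ and viewed, at most 10 in all, crops included, and the job is handed in when it is done.

Besides the shell and the picture viewer there is one more tool, called after "Emit:" as a command line: name --argument value ..., lists and objects as JSON in quotes. send_rows: Moves the arm, as the interface text tells. Its arguments: {"type":"object","properties":{"rows":{"type":"array","items":{"type":"array","items":{"type":"array","items":{"type":"number"}}}},"grip":{"type":"number"}},"required":["rows"]}

```bash
mkdir -p pics; ls; python3 - <<'E'
from cell import ctrl
import cv2,numpy as np
s=ctrl.read_state();print({k:np.round(v,3).tolist() for k,v in s.items()})
for n in("top","scene"):
    i=ctrl.get_image(n);cv2.imwrite(f"pics/{n}0.png",i["pixels"][:,:,::-1]);print(n,i["fx"],i["fy"],i["cx"],i["cy"],np.round(i["extrinsics"],3).tolist(),[k for k in i])
E
```

```text
pics
{'clock': 0.0, 'qpos': [-1.219, 0.629, 0.038, 1.518, -0.027, 0.996, -0.02], 'qd': [0.001, 0.0, -0.0, 0.001, 0.0, -0.001, -0.0], 'tau': [0.001, -56.339, 1.227, -19.345, 0.011, 0.011, -0.0], 'eef_pos': [263.508, 593.638, 302.981], 'tool_rot': [-3.14, -0.0, 2.724], 'force': [-0.068, 0.175, 0.321], 'torque': [-0.016, -0.004, -0.02], 'gripper_force': 0.0, 'width': 85.587}
top 487.62014967063044 487.62014967063044 271.02735486892186 213.29006697010803 [[0.013, 0.993, -0.118, 324.488], [-1.0, 0.013, 0.004, 26.131], [0.005, 0.118, 0.993, 1663.787], [0.0, 0.0, 0.0, 1.0]] ['pixels', 'fx', 'fy', 'cx', 'cy', 'extrinsics']
scene 481.36605070827517 481.36605070827517 280.2437082735237 211.0136801824688 [[0.199, -0.533, 0.822, 1503.194], [0.98, 0.095, -0.175, -212.044], [0.015, 0.841, 0.541, 755.729], [0.0, 0.0, 0.0, 1.0]] ['pixels', 'fx', 'fy', 'cx', 'cy', 'extrinsics']
```

View pics/top0.png

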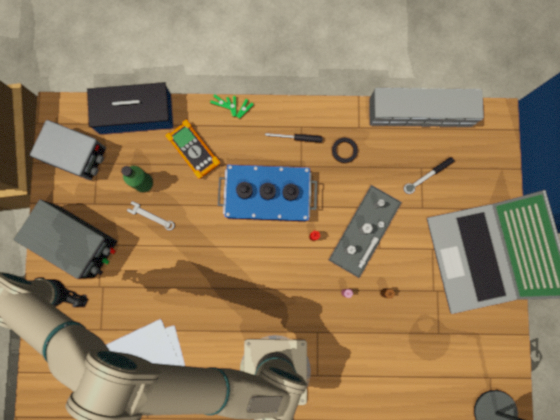

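View pics/scene0.png

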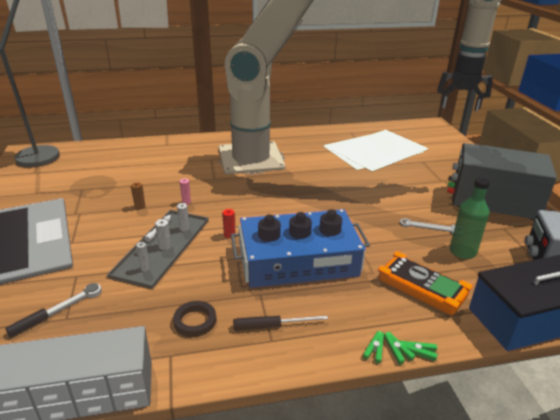

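The top view shows the pack at (268,193), with the middle cap at (268,191). The sloping tray is at (367,231), with sockets at (381,203), (367,228) and (351,250). The look-alikes are red (315,236), brown (390,293) and pink (348,293). The scene view agrees.

```bash
cat > h.py <<'E'
import cv2,numpy as np
from scipy.spatial.transform import Rotation as R
from cell import ctrl
def toolT(s):
    T=np.eye(4);T[:3,:3]=R.from_euler('xyz',s["tool_rot"]).as_matrix();T[:3,3]=s["eef_pos"];return T
def grab(n):
    s=ctrl.read_state();i=ctrl.get_image(n)
    i["T"]=toolT(s)@np.array(i["mount"]) if "mount" in i else np.array(i["extrinsics"]);i["s"]=s
    return i
def ray(i,uv,z):
    uv=np.atleast_2d(uv).astype(float)
    d=np.c_[(uv[:,0]-i["cx"])/i["fx"],-(uv[:,1]-i["cy"])/i["fy"],-np.ones(len(uv))]@i["T"][:3,:3].T
    o=i["T"][:3,3];return o+d*((z-o[2])/d[:,2])[:,None]
def pix(i,p):
    q=(np.atleast_2d(p)-i["T"][:3,3])@i["T"][:3,:3]
    return np.c_[i["cx"]+i["fx"]*q[:,0]/-q[:,2],i["cy"]+i["fy"]*q[:,1]/q[:,2]]
def go(p,yaw,s=None):
    "rows numbers for TCP target p(mm), tool down with yaw -> cm, rotvec in current tool frame"
    s=s or ctrl.read_state();T=toolT(s)
    Rt=R.from_euler('xyz',[np.pi,0,yaw]).as_matrix()
    return np.round(T[:3,:3].T@(np.array(p)-T[:3,3])/10,2),np.round(R.from_matrix(T[:3,:3].T@Rt).as_rotvec(),4)
E
python3 - <<'E'
from h import *
i=grab("top");im=cv2.cvtColor(i["pixels"],cv2.COLOR_RGB2HSV)
m=cv2.inRange(im,(100,130,60),(125,255,255));m[:, :215]=0;m[:,325:]=0;m[:155]=0;m[230:]=0
m=cv2.morphologyEx(m,cv2.MORPH_CLOSE,np.ones((25,25)))
c=max(cv2.findContours(m,0,2)[0],key=cv2.contourArea);b=cv2.boxPoints(cv2.minAreaRect(c))
P=ray(i,b,85);print("pack",P.round(1).tolist(),P.mean(0).round(1))
for u in[(244,190),(268,190),(291,191)]:print(ray(i,u,139).round(1))
for u in[(381,203),(367,228),(351,250)]:print("sock",ray(i,u,78).round(1))
print("tray",ray(i,[(372,186),(401,203),(359,276),(330,260)],12).round(0).tolist())
w=grab("wrist");print(np.round(w["mount"],3).tolist(),w["fx"],w["cx"],w["cy"])
t=i["pixels"][170:290,210:410,::-1];cv2.imwrite("pics/crop.png",cv2.resize(t,None,fx=4,fy=4,interpolation=cv2.INTER_CUBIC))
E
```

```text
pack [[498.1, 168.6, 85.0], [670.5, 166.1, 85.0], [663.7, -102.1, 85.0], [491.4, -96.2, 85.0]] [580.9  34.1  85. ]
[[578.9 107.3 139. ]]
[[579.9  31.3 139. ]]
[[577.7 -41.6 139. ]]
sock [[ 551.9 -340.5   78. ]]
sock [[ 468.8 -293.6   78. ]]
sock [[ 396.4 -240.8   78. ]]
tray [[620.0, -326.0, 12.0], [562.0, -424.0, 12.0], [312.0, -278.0, 12.0], [365.0, -181.0, 12.0]]
[[0.0, 0.949, 0.315, 79.899], [1.0, -0.001, 0.001, 0.319], [0.001, 0.315, -0.949, -69.676], [0.0, 0.0, 0.0, 1.0]] 347.8095876746065 276.1628811751978 210.37590511244179
```

View pics/crop.png

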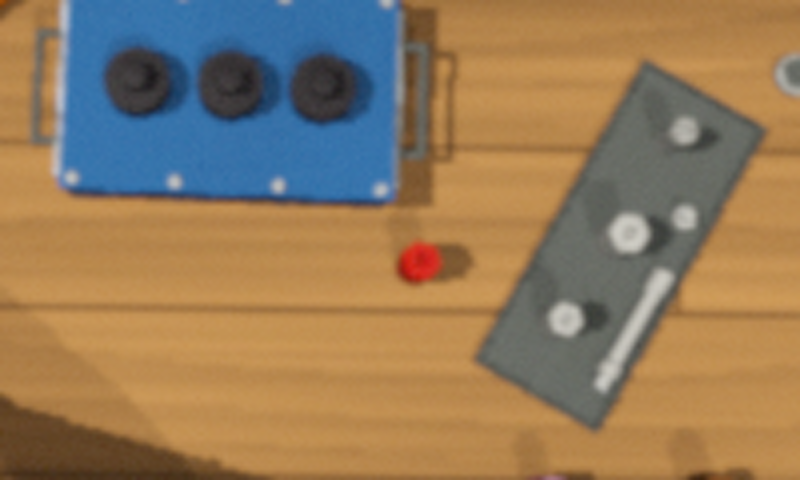

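Crop, at 4x from (210,170): the caps are at (138,80), (230,83) and (323,86). The sockets are at (684,130) small, (630,233) large and (566,320) medium. The adapter is at (684,217), with the extension at the lower right. I'll move above the middle cap.

```bash
python3 -c "
from h import *
print(go([580,32,300],1.55))"
```

```text
(array([-51.72, -38.52,   0.37]), array([-1.0000e-03,  6.0000e-04,  1.1738e+00]))
```

Emit:
send_rows --rows '[[[-51.7, -38.5, 0.4, 0, 0, 1.174], [-51.7, -38.5, 0.4, 0, 0, 1.174], [-51.7, -38.5, 0.4, 0, 0, 1.174], [-51.7, -38.5, 0.4, 0, 0, 1.174], [-51.7, -38.5, 0.4, 0, 0, 1.174], [-51.7, -38.5, 0.4, 0, 0, 1.174], [-51.7, -38.5, 0.4, 0, 0, 1.174], [-51.7, -38.5, 0.4, 0, 0, 1.174], [-51.7, -38.5, 0.4, 0, 0, 1.174], [-51.7, -38.5, 0.4, 0, 0, 1.174]]]'

```text
clock: 1.2
eef_pos: [509.6, 156.9, 300.8]
tool_rot: [3.142, -0.0, 1.55]
force: [1.4, -0.3, -0.1]
width: 85.2
gripper_force: 0.0
```

```bash
python3 -c "
from h import *
s=ctrl.read_state();print(s['clock'],s['eef_pos'],s['tool_rot'],s['qpos']);print(go([580,32,300],1.55))"
```

```text
1.2 [509.64914284 156.86473142 300.81448921] [ 3.14153257e+00 -1.26125743e-04  1.55022298e+00] [-0.60484004  0.48825247  0.37357747  1.85432141 -0.23181248  0.84141917
 -0.13612929]
(array([-12.34,   7.29,   0.08]), array([ 0.0001, -0.0001,  0.0002]))
```

Emit:
send_rows --rows '[[[-12.3, 7.3, 0, 0, 0, 0], [-12.3, 7.3, 0, 0, 0, 0], [-12.3, 7.3, 0, 0, 0, 0], [-12.3, 7.3, 0, 0, 0, 0], [-12.3, 7.3, 0, 0, 0, 0], [-12.3, 7.3, 0, 0, 0, 0]]]'

```text
clock: 1.8
eef_pos: [578.9, 35.4, 300.4]
tool_rot: [-3.14, -0.001, 1.551]
force: [0.4, 0.5, -0.7]
width: 85.6
gripper_force: 0.0
```

```bash
python3 - <<'E'
from h import *
i=grab("wrist");s=i["s"];print(s["eef_pos"],s["tool_rot"])
cv2.imwrite("pics/w1.png",i["pixels"][:,:,::-1])
print("pred",pix(i,[[580,32,139],[580,32,119],[580,107,139],[580,-43,139]]).round())
E
```

```text
[578.87740144  35.39031257 300.44522247] [-3.14035764e+00 -1.13674792e-03  1.55134515e+00]
pred [[277. 220.]
 [277. 211.]
 [274. 110.]
 [278. 311.]]
```

View pics/w1.png

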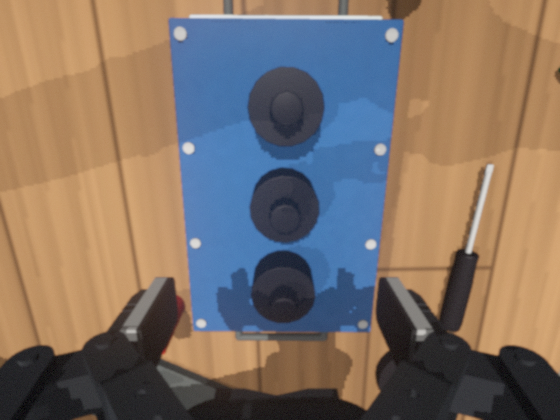

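The wrist view shows the pack with its corner screws at (180,34), (392,35), (201,324) and (362,325). The middle cap stem's top is at about (285,217).

```bash
python3 - <<'E'
from h import *
i=grab("wrist");s=i["s"];print(s["eef_pos"],s["tool_rot"])
hs=cv2.cvtColor(i["pixels"],cv2.COLOR_RGB2HSV)
m=cv2.inRange(hs,(0,0,110),(180,90,255))
n,l,st,ce=cv2.connectedComponentsWithStats(m)
S=[]
for g in[(180,34),(392,35),(189,148),(380,150),(195,243),(371,244),(201,324),(362,325)]:
    k=np.argmin(np.hypot(*(ce-g).T));P=ray(i,ce[k],85)[0];S.append(P);print(ce[k].round(1),st[k][4],P.round(1))
S=np.array(S);c=S.mean(0);print("centre",c.round(1))
a=[S[k+1]-S[k] for k in(0,2,4,6)];print("xdirs",[round(float(np.arctan2(v[1],v[0])),4) for v in a],[np.linalg.norm(v).round(1) for v in a])
for k in(0,1):
    v=S[k]-S[6+k];print("ydir",np.arctan2(-v[0],v[1]).round(4),np.linalg.norm(v).round(1))
print("stem",ray(i,(285,217),139).round(1))
g=cv2.cvtColor(i["pixels"],cv2.COLOR_RGB2GRAY)[150:260,225:345];cv2.imwrite("pics/st.png",cv2.resize(cv2.convertScaleAbs(g,alpha=3.5,beta=-40),None,fx=5,fy=5))
print(go([c[0],c[1],240],1.551+0))
E
```

```text
[578.83652353  35.80836492 300.52685178] [-3.14049319e+00 -1.08527364e-03  1.55230259e+00]
[179.9  33.7] 193 [510.8 160.8  85. ]
[391.5  35.4] 178 [667.3 156.7  85. ]
[188.1 148.1] 141 [508.5  76.6  85. ]
[379.8 149.8] 135 [665.   72.5  85. ]
[194.8 243.1] 116 [506.3  -7.7  85. ]
[370.3 244.4] 112 [662.9 -11.7  85. ]
[200.6 323.1] 94 [504.1 -92.   85. ]
[362.1 324.3] 89 [660.6 -96.   85. ]
centre [585.7  32.4  85. ]
xdirs [-0.0259, -0.0264, -0.0254, -0.0259] [np.float64(156.6), np.float64(156.6), np.float64(156.7), np.float64(156.5)]
ydir -0.0264 252.8
ydir -0.0265 252.8
stem [[586.   34.7 139. ]]
(array([-0.34,  0.69,  6.06]), array([-0.0008, -0.0009,  0.0015]))
```

View pics/st.png

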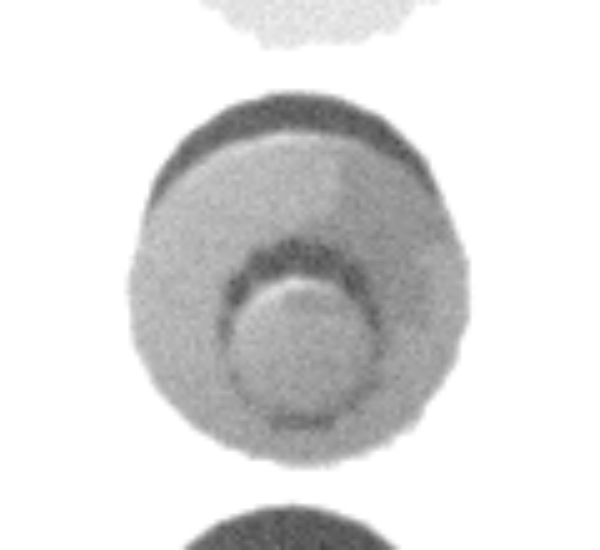

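The crop gives the stem's top centre at about (286,220), so the cap is on the pack's centre near (586,32.4), with pack yaw -0.026. I'll descend and grip.

Emit:
send_rows --rows '[[[-0.3, 0.7, 6, 0, 0, -0.007], [-0.3, 0.7, 6, 0, 0, -0.007], [-0.3, 0.7, 10.6, 0, 0, -0.007], [-0.3, 0.7, 10.6, 0, 0, -0.007], [-0.3, 0.7, 10.6, 0, 0, -0.007]]]'

```text
clock: 2.4
eef_pos: [586.1, 31.4, 195.2]
tool_rot: [-3.14, 0.0, 1.558]
force: [1.3, 0.1, 0.5]
width: 85.5
gripper_force: 0.0
```

Emit:
send_rows --grip 255 --rows '[[[0, 0, 0, 0, 0, 0], [0, 0, 0, 0, 0, 0], [0, 0, 0, 0, 0, 0], [0, 0, 0, 0, 0, 0], [0, 0, 0, 0, 0, 0], [0, 0, 0, 0, 0, 0], [0, 0, 0, 0, 0, 0]]]'

```text
clock: 3.1
eef_pos: [586.3, 30.8, 195.7]
tool_rot: [3.142, -0.001, 1.557]
force: [-1.7, 0.5, 6.5]
width: 19.7
gripper_force: 58.4
```

Emit:
send_rows --rows '[[[0, 0, -3, 0, 0, 0], [0, 0, -6, 0, 0, 0], [0, 0, -9, 0, 0, 0], [0, 0, -10, 0, 0, 0], [0, 0, -10, 0, 0, 0]]]'

```text
clock: 3.6
eef_pos: [587.0, 30.8, 296.2]
tool_rot: [3.139, -0.001, 1.557]
force: [-0.3, 0.5, -1.1]
width: 19.5
gripper_force: 59.1
```

```bash
python3 - <<'E'
from h import *
print(go([435,215,295],1.55),go([435,215,111],1.55)); s=ctrl.read_state();print(s['width'],s['gripper_force'])
i=grab("wrist");cv2.imwrite("pics/w2.png",i["pixels"][:,:,::-1])
E
```

```text
(array([ 18.21, -15.46,   0.08]), array([ 0.0031, -0.0005,  0.0069])) (array([ 18.2 , -15.52,  18.48]), array([ 0.0031, -0.0005,  0.0069]))
19.527295345468044 59.093109369277954
```

View pics/w2.png

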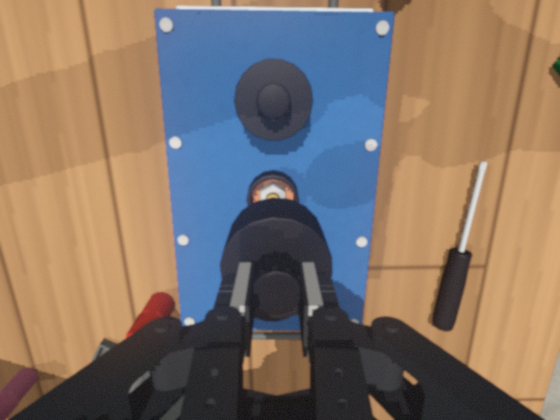

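The cap is held at (280,250), and the exposed copper nut is at (273,192). Next I'll set the cap down at the left front.

Emit:
send_rows --rows '[[[18.2, -15.5, 0, 0, 0, 0], [18.2, -15.5, 0, 0, 0, 0], [18.2, -15.5, 0, 0, 0, 0], [18.2, -15.5, 0, 0, 0, 0], [18.2, -15.5, 0, 0, 0, 0], [18.2, -15.5, 5, 0, 0, 0], [18.2, -15.5, 10, 0, 0, 0], [18.2, -15.5, 15, 0, 0, 0], [18.2, -15.5, 17.5, 0, 0, 0], [18.2, -15.5, 18.4, 0, 0, 0]]]'

```text
clock: 4.65
eef_pos: [430.9, 213.5, 108.0]
tool_rot: [-3.133, 0.003, 1.556]
force: [-7.3, -3.0, 46.0]
width: 19.4
gripper_force: 70.0
```

Emit:
send_rows --rows '[[[0, 0, 0, 0, 0, 0], [0, 0, 0, 0, 0, 0], [0, 0, 0, 0, 0, 0]]]'

```text
clock: 4.95
eef_pos: [433.9, 214.9, 110.7]
tool_rot: [-3.141, 0.0, 1.557]
force: [0.3, 0.4, -0.1]
width: 19.1
gripper_force: 72.0
```

Emit:
send_rows --grip 0 --rows '[[[0, 0, 0, 0, 0, 0], [0, 0, 0, 0, 0, 0], [0, 0, 0, 0, 0, 0], [0, 0, 0, 0, 0, 0], [0, 0, 0, 0, 0, 0], [0, 0, 0, 0, 0, 0]]]'

```text
clock: 5.55
eef_pos: [434.0, 215.0, 110.8]
tool_rot: [3.142, -0.0, 1.557]
force: [-0.7, -0.1, -0.9]
width: 85.4
gripper_force: 0.0
```

Emit:
send_rows --rows '[[[0, 0, -5, 0, 0, 0], [0, 0, -10, 0, 0, 0], [0, 0, -15, 0, 0, 0], [-5, 0, -19, 0, 0, 0], [-18.2, 15.2, -19, 0, 0, 0.012], [-18.2, 15.2, -19, 0, 0, 0.012], [-18.2, 15.2, -19, 0, 0, 0.012], [-18.2, 15.2, -19, 0, 0, 0.012], [-18.2, 15.2, -19, 0, 0, 0.012], [-18.2, 15.2, -19, 0, 0, 0.012]]]'

```text
clock: 6.55
eef_pos: [584.0, 28.7, 300.4]
tool_rot: [-3.141, 0.001, 1.541]
force: [-0.6, 0.8, -0.6]
width: 85.4
gripper_force: 0.0
```

```bash
python3 - <<'E'
from h import *
i=grab("wrist");s=i["s"];print(s["eef_pos"],s["tool_rot"],s["clock"])
cv2.imwrite("pics/w3.png",i["pixels"][:,:,::-1])
p=pix(i,[[586,32.4,105],[586,32.4,99]]).round(1);print(p)
c=p[0].astype(int);k=i["pixels"][c[1]-40:c[1]+40,c[0]-40:c[0]+40,::-1];print(c-40)
cv2.imwrite("pics/nut.png",cv2.resize(k,None,fx=7,fy=7,interpolation=cv2.INTER_CUBIC))
t=grab("top");m=cv2.inRange(t["pixels"],(0,0,0),(60,60,60));print(pix(t,[[434,215,27]]).round())
E
```

```text
[583.95265424  28.72345539 300.44331571] [-3.14149098e+00  9.33268769e-04  1.54097678e+00] 6.55
[[277.2 196.7]
 [277.2 194.6]]
[237 156]
[[213. 238.]]
```

View pics/nut.png

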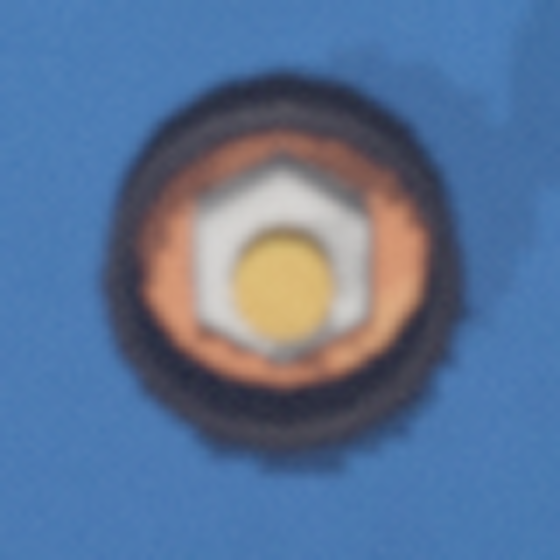

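The nut is about 25.3 px wide inside a collar of about 51 px (42 mm). That makes it about 21 mm, with a bore of about 34 mm, so the large socket (middle of the tray) should fit. The stud sits at the predicted pack centre.

```bash
python3 -c "
from h import *
print(go([469,-294,250],1.0))"
```

```text
(array([-32.89, -10.49,   5.01]), array([-2.500e-03, -5.000e-04,  5.457e-01]))
```

Emit:
send_rows --rows '[[[-32.9, -10.5, 5, 0, 0, 0.54], [-32.9, -10.5, 5, 0, 0, 0.54], [-32.9, -10.5, 5, 0, 0, 0.54], [-32.9, -10.5, 5, 0, 0, 0.54], [-32.9, -10.5, 5, 0, 0, 0.54], [-32.9, -10.5, 5, 0, 0, 0.54], [-32.9, -10.5, 5, 0, 0, 0.54], [-32.9, -10.5, 5, 0, 0, 0.54], [-32.9, -10.5, 5, 0, 0, 0.54], [-32.9, -10.5, 5, 0, 0, 0.54]]]'

```text
clock: 7.65
eef_pos: [470.7, -292.5, 250.7]
tool_rot: [-3.14, -0.002, 1.008]
force: [-0.1, 0.6, 0.4]
width: 85.3
gripper_force: 0.0
```

```bash
python3 - <<'E'
from h import *
i=grab("wrist");s=i["s"];print(s["eef_pos"],s["tool_rot"],s["clock"])
np.save("l.npy",i["pixels"])
p=pix(i,[[469,-294,78]])[0].round(1);print(p)
k=i["pixels"][120:320,150:410,::-1]
cv2.imwrite("pics/sock.png",cv2.resize(k,None,fx=3,fy=3,interpolation=cv2.INTER_CUBIC))
E
```

```text
[ 470.69299706 -292.4978167   250.68589927] [-3.14044823e+00 -1.94821616e-03  1.00824393e+00] 7.65
[274.  214.5]
```

View pics/sock.png

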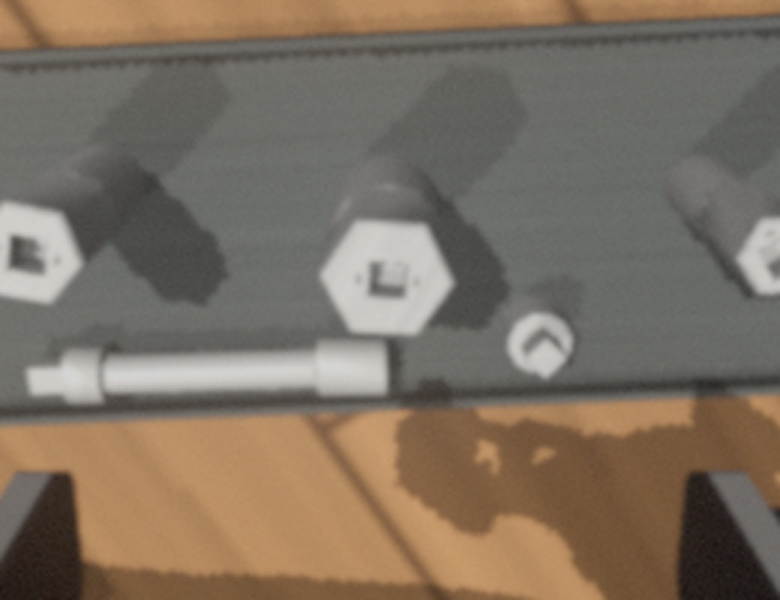

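The large socket's hex top is centred at crop (387,278), which is image (279,213). Its corners lie left and right, so the tool must turn about 30° to grip across flats. I'll measure this precisely.

```bash
python3 - <<'E'
from h import *
i=grab("wrist");g=cv2.cvtColor(i["pixels"],cv2.COLOR_RGB2GRAY)
m=(g>165).astype(np.uint8);n,l,st,ce=cv2.connectedComponentsWithStats(m)
k=np.argmin(np.hypot(*(ce-(279,213)).T));print(st[k],ce[k])
c=cv2.findContours((l==k).astype(np.uint8),0,1)[0];c=max(c,key=cv2.contourArea)[:,0]
P=ray(i,c,78)[:,:2].astype(np.float32)
hull=cv2.convexHull(P)[:,0]
M=cv2.moments(hull);cen=np.array([M["m10"],M["m01"]])/M["m00"];print("centre",cen)
# support width vs direction -> flats where width is least (mod 60)
th=np.radians(np.arange(0,180,.5));d=np.c_[np.cos(th),np.sin(th)];w=np.ptp(hull@d.T,axis=0)
ws=w.reshape(3,-1).mean(0);t=np.argmin(ws)*.5;print("flat dir deg mod60",t,ws.min(),w.reshape(3,-1)[:,int(t*2)])
x=[q for q in(t-60,t,t+60,t-120)];print([(q,(np.radians(q)+np.pi/2).round(3)) for q in x])
s=i["s"];print(s["eef_pos"],s["tool_rot"])
for q in(t-60,t):
    y=np.radians(q)+np.pi/2;print(q,go([cen[0],cen[1],250],y),go([cen[0],cen[1],118],y))
E
```

```text
[ 257  194   43   37 1111] [277.95859586 212.07560756]
centre [ 472.4517687  -294.29845006]
flat dir deg mod60 54.5 28.226058654229888 [28.3498526  28.39456955 27.93375382]
[(np.float64(-5.5), np.float64(1.475)), (np.float64(54.5), np.float64(2.522)), (np.float64(114.5), np.float64(3.569)), (np.float64(-65.5), np.float64(0.428))]
[ 470.91569163 -292.4740251   250.73450601] [-3.14073931e+00 -1.72645914e-03  1.00882123e+00]
-5.5 (array([-0.06,  0.21,  0.08]), array([-1.000e-04, -1.500e-03, -4.659e-01])) (array([-0.08,  0.22, 13.28]), array([-1.000e-04, -1.500e-03, -4.659e-01]))
54.5 (array([-0.06,  0.21,  0.08]), array([ 7.0000e-04, -1.5000e-03, -1.5131e+00])) (array([-0.08,  0.22, 13.28]), array([ 7.0000e-04, -1.5000e-03, -1.5131e+00]))
```

Emit:
send_rows --rows '[[[-0.07, 0.21, 0, 0, 0, -0.466], [-0.07, 0.21, 0, 0, 0, -0.466], [-0.07, 0.21, 0, 0, 0, -0.466], [-0.07, 0.21, 0, 0, 0, -0.466], [-0.07, 0.21, 5, 0, 0, -0.466], [-0.07, 0.21, 9, 0, 0, -0.466], [-0.07, 0.21, 13, 0, 0, -0.466], [-0.07, 0.21, 13, 0, 0, -0.466], [-0.07, 0.21, 13, 0, 0, -0.466]]]'

```text
clock: 8.65
eef_pos: [471.5, -296.6, 121.0]
tool_rot: [-3.141, -0.0, 1.47]
force: [0.0, -0.5, 1.2]
width: 85.4
gripper_force: 0.0
```

```bash
python3 - <<'E'
from h import *
s=ctrl.read_state();print(s["eef_pos"],s["tool_rot"])
print(go([472.5,-294.3,120],1.475))
E
```

```text
[ 471.47034406 -296.56167521  120.99981317] [-3.14056629e+00 -2.70035430e-04  1.46999362e+00]
(array([0.24, 0.08, 0.1 ]), array([-0.001 , -0.0003, -0.005 ]))
```

Emit:
send_rows --rows '[[[0.1, 0, 0.1, 0, 0, -0.005], [0.1, 0, 0.1, 0, 0, -0.005], [0.1, 0, 0.1, 0, 0, -0.005]]]'

```text
clock: 8.95
eef_pos: [472.2, -296.3, 121.5]
tool_rot: [3.139, 0.001, 1.476]
force: [0.4, -0.2, -0.0]
width: 85.4
gripper_force: 0.0
```

Emit:
send_rows --grip 255 --rows '[[[0, 0, 0, 0, 0, 0], [0, 0, 0, 0, 0, 0], [0, 0, 0, 0, 0, 0], [0, 0, 0, 0, 0, 0], [0, 0, 0, 0, 0, 0], [0, 0, 0, 0, 0, 0], [0, 0, 0, 0, 0, 0]]]'

```text
clock: 9.65
eef_pos: [471.4, -296.1, 120.0]
tool_rot: [3.141, 0.0, 1.476]
force: [-0.1, 0.0, 4.5]
width: 27.9
gripper_force: 59.7
```

```bash
python3 - <<'E'
from h import *
i=grab("wrist");cv2.imwrite("pics/g.png",i["pixels"][100:400,80:480,::-1])
s=i["s"];print(s["eef_pos"],s["tool_rot"],s["width"],s["force"])
E
```

```text
[ 471.43445601 -296.11687304  120.00815879] [3.14133160e+00 4.81429372e-05 1.47574402e+00] 27.913546479562065 [-0.139693    0.03008186  4.54942834]
```

View pics/g.png

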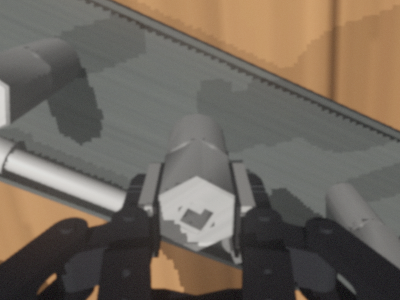

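The socket is gripped across its flats, with the hex top centre at about image (278,308). I'll compute its offset from the tool and lift it.

```bash
cat > hx.py <<'E'
from h import *
def hexc(i,guess):
    g=cv2.cvtColor(i["pixels"],cv2.COLOR_RGB2GRAY)
    for th in(150,165,180):
        m=cv2.morphologyEx((g>th).astype(np.uint8),cv2.MORPH_OPEN,np.ones((5,5)));n,l,st,ce=cv2.connectedComponentsWithStats(m)
        k=1+np.argmin(np.hypot(*(ce[1:]-guess).T))
        c=max(cv2.findContours((l==k).astype(np.uint8),0,1)[0],key=cv2.contourArea)
        h=cv2.convexHull(c)[:,0];p=ray(i,h,i["s"]["eef_pos"][2]-42)[:,:2].astype(np.float32)
        M=cv2.moments(p[:,None]);cen=np.array([M["m10"],M["m01"]])/M["m00"]
        T=toolT(i["s"]);o=T[:3,:3].T@(np.r_[cen,i["s"]["eef_pos"][2]]-T[:3,3]);print(th,st[k],cen.round(2),"tool off",o.round(2))
E
python3 - <<'E'
from hx import *
hexc(grab("wrist"),(278,308))
print(go([471,-296,290],1.475),go([586,31,290],1.545))
E
```

```text
150 [ 240  277   74   70 3194] [ 473.93 -292.95] tool off [3.4  2.19 0.  ]
165 [ 240  278   73   68 2984] [ 473.88 -292.94] tool off [3.4  2.13 0.  ]
180 [ 241  278   71   68 2610] [ 473.85 -292.96] tool off [3.38 2.1  0.  ]
(array([ 1.0e-02, -4.0e-02, -1.7e+01]), array([0.0002, 0.0001, 0.0007])) (array([ 33.65,   8.3 , -17.  ]), array([ 0.0002,  0.0001, -0.0693]))
```

Emit:
send_rows --rows '[[[0, 0, -2, 0, 0, 0], [0, 0, -6, 0, 0, 0], [0, 0, -10, 0, 0, 0], [0, 0, -14, 0, 0, 0], [0, 0, -17.5, 0, 0, 0], [10, 2.5, -17.5, 0, 0, 0], [20, 5, -17.5, 0, 0, 0], [30, 7.5, -17.5, 0, 0, -0.069], [33.6, 8.2, -17.5, 0, 0, -0.069], [33.6, 8.2, -17.5, 0, 0, -0.069]]]'

```text
clock: 10.75
eef_pos: [553.7, -57.9, 294.1]
tool_rot: [-3.14, -0.0, 1.545]
force: [1.0, -0.3, -1.8]
width: 28.0
gripper_force: 59.7
```

Emit:
send_rows --rows '[[[0, 0, 0, 0, 0, 0], [0, 0, 0, 0, 0, 0], [0, 0, 0, 0, 0, 0]]]'

```text
clock: 11.05
eef_pos: [553.1, -61.2, 294.2]
tool_rot: [-3.14, 0.001, 1.543]
force: [0.3, -0.3, -2.7]
width: 28.3
gripper_force: 59.7
```

```bash
cat > snap.py <<'E'
import sys,pickle
from hx import *
i=grab("wrist");pickle.dump({k:(np.array(v) if k!="s" else v) for k,v in i.items()},open(sys.argv[1],"wb"))
hs=cv2.cvtColor(i["pixels"],cv2.COLOR_RGB2HSV);m=cv2.inRange(hs,(0,0,110),(180,90,255))
n,l,st,ce=cv2.connectedComponentsWithStats(m)
c,y=np.array([585.7,32.4]),-.026;Rz=np.array([[np.cos(y),-np.sin(y)],[np.sin(y),np.cos(y)]])
o=[]
for q in[(sx*78.3,sy) for sy in(126.4,42.13,-42.13,-126.4) for sx in(-1,1)]:
    p=pix(i,[np.r_[c+Rz@q,85]])[0];k=1+np.argmin(np.hypot(*(ce[1:]-p).T))
    if np.hypot(*(ce[k]-p))<12 and 40<st[k][4]<260 and abs(st[k][2]-st[k][3])<5:o.append([*q,*ce[k]])
np.save(sys.argv[1]+".npy",np.array(o));print(len(o),np.round(o,1).tolist(),i["s"]["eef_pos"],i["s"]["tool_rot"],i["s"]["width"])
hexc(i,(278,308))
E
python3 snap.py v1
```

```text
6 [[-78.3, 42.1, 207.2, 11.1], [78.3, 42.1, 428.0, 10.6], [-78.3, -42.1, 214.1, 132.2], [78.3, -42.1, 413.3, 131.9], [-78.3, -126.4, 219.8, 231.7], [78.3, -126.4, 401.2, 231.6]] [553.0695875  -61.15015915 294.23330492] [-3.14006191e+00  1.01563155e-03  1.54346582e+00] 28.346064597216667
150 [ 240  277   74   69 3266] [554.96 -58.11] tool off [ 3.09  1.8  -0.01]
165 [ 241  278   72   68 3031] [554.99 -58.19] tool off [ 3.01  1.84 -0.01]
180 [ 244  279   68   47 1857] [554.79 -54.7 ] tool off [ 6.5   1.54 -0.01]
```

Emit:
send_rows --rows '[[[5, 1.8, 0, 0, 0, 0.14], [9.2, 3.2, 0, 0, 0, 0.28], [9.2, 3.2, 0, 0, 0, 0.42], [9.2, 3.2, 0, 0, 0, 0.56], [9.2, 3.2, 0, 0, 0, 0.7], [9.2, 3.2, 0, 0, 0, 0.8], [9.2, 3.2, 0, 0, 0, 0.8], [9.2, 3.2, 0, 0, 0, 0.8], [9.2, 3.2, 0, 0, 0, 0.8]]]'

```text
clock: 12.0
eef_pos: [588.1, 30.4, 294.8]
tool_rot: [-3.141, 0.0, 0.745]
force: [0.2, -0.5, -1.7]
width: 28.0
gripper_force: 59.7
```

```bash
python3 snap.py v2
```

```text
4 [[78.3, 126.4, 219.2, 4.2], [78.3, 42.1, 302.5, 89.9], [78.3, -42.1, 375.1, 166.3], [78.3, -126.4, 438.9, 233.5]] [588.08562842  30.39117363 294.80548321] [-3.14139332e+00  8.99207347e-06  7.45290150e-01] 27.952755470505586
150 [ 241  277   73   49 1761] [596.9   34.42] tool off [ 9.21  3.01 -0.  ]
165 [ 242  278   72   40 1524] [597.63  35.43] tool off [10.43  2.77 -0.  ]
180 [ 242  279   71   38 1388] [597.6   35.57] tool off [10.5   2.65 -0.  ]
```

Emit:
send_rows --rows '[[[0, 0, 0, 0, 0, -0.15], [0, 0, -1, 0, 0, -0.3], [0, 0, -2, 0, 0, -0.45], [0, 0, -3, 0, 0, -0.6], [0, 0, -4, 0, 0, -0.75], [0, 0, -5, 0, 0, -0.9], [0, 0, -6, 0, 0, -1.05], [0, 0, -6, 0, 0, -1.2], [0, 0, -6, 0, 0, -1.35], [0, 0, -6, 0, 0, -1.5]]]'

```text
clock: 13.05
eef_pos: [588.1, 30.7, 355.0]
tool_rot: [3.141, 0.0, 2.251]
force: [0.7, -0.5, -2.6]
width: 28.0
gripper_force: 59.7
```

Emit:
send_rows --rows '[[[0, 0, 0, 0, 0, -0.1], [0, 0, 0, 0, 0, -0.1], [0, 0, 0, 0, 0, -0.1], [0, 0, 0, 0, 0, -0.1]]]'

```text
clock: 13.45
eef_pos: [588.2, 30.9, 354.8]
tool_rot: [-3.142, 0.0, 2.343]
force: [-0.2, -0.3, -2.0]
width: 28.3
gripper_force: 59.7
```

```bash
python3 snap.py v3
```

```text
4 [[-78.3, 126.4, 316.7, 13.3], [-78.3, 42.1, 248.5, 85.4], [-78.3, -42.1, 188.0, 149.7], [-78.3, -126.4, 133.9, 207.1]] [588.18216346  30.92287615 354.81862744] [-3.14152452e+00  1.12966410e-04  2.34301764e+00] 28.25203558375919
150 [ 240  277   71   60 2298] [583.09  33.85] tool off [ 5.65 -1.6  -0.  ]
165 [ 240  277   70   59 2170] [582.97  33.83] tool off [ 5.72 -1.7  -0.  ]
180 [ 241  278   68   57 1989] [582.98  33.87] tool off [ 5.74 -1.67 -0.  ]
```

Emit:
send_rows --rows '[[[0, 0, 0, 0, 0, 0.15], [0, 0, 1, 0, 0, 0.3], [0, 0, 2, 0, 0, 0.45], [0, 0, 3, 0, 0, 0.6], [0, 0, 4, 0, 0, 0.75], [0, 0, 5, 0, 0, 0.8], [0, 0, 6, 0, 0, 0.8], [0, 0, 6, 0, 0, 0.8], [0, 0, 6, 0, 0, 0.8]]]'

```text
clock: 14.4
eef_pos: [588.3, 31.1, 294.8]
tool_rot: [-3.141, -0.0, 1.546]
force: [-0.3, -0.5, -2.0]
width: 28.0
gripper_force: 59.7
```

```bash
python3 snap.py v4
```

```text
6 [[-78.3, 126.4, 162.6, 25.9], [78.3, 126.4, 380.0, 26.2], [-78.3, 42.1, 173.4, 144.0], [78.3, 42.1, 369.9, 144.1], [-78.3, -42.1, 182.2, 241.4], [78.3, -42.1, 361.5, 241.6]] [588.26727534  31.13080514 294.81535416] [-3.14148183e+00 -2.76682444e-05  1.54550600e+00] 28.04156854483925
150 [ 240  277   74   67 3312] [590.09  34.28] tool off [ 3.2   1.75 -0.  ]
165 [ 240  278   73   66 3102] [590.07  34.22] tool off [ 3.13  1.73 -0.  ]
180 [ 241  279   71   64 2527] [590.05  34.22] tool off [ 3.13  1.71 -0.  ]
```

```bash
cat > cal.py <<'E'
import pickle
from h import *
from scipy.optimize import least_squares
V=[(pickle.load(open(v,"rb")),np.load(v+".npy")) for v in("v1","v2","v3","v4")]
def cam(i,d):
    D=np.eye(4);D[:3,:3]=R.from_rotvec(d[3:6]).as_matrix();D[:3,3]=d[:3]
    M=np.array(i["mount"]).copy();M2=M.copy();M2[:3,:3]=M[:3,:3]@D[:3,:3];M2[:3,3]=M[:3,3]+d[:3]
    return dict(i,T=toolT(i["s"])@M2)
def res(p):
    r=[p[:3]/2,p[3:6]/.008,[(p[9]-1)/.02,(p[10]-1)/.02]]
    c,s=np.cos(p[8]),np.sin(p[8])
    for i,o in V:
        q=o[:,:2]*p[9:11];w=np.c_[p[6]+c*q[:,0]-s*q[:,1],p[7]+s*q[:,0]+c*q[:,1],np.full(len(q),85.5)]
        r.append((pix(cam(i,p),w)-o[:,2:]).ravel()/.3)
    return np.concatenate(r)
f=least_squares(res,[0]*6+[586,32,-.026,1,1]);p=f.x
C=np.linalg.inv(f.jac.T@f.jac);np.save("cal.npy",p)
print(p.round(4).tolist(),"sd",np.sqrt(np.diag(C)).round(3).tolist(),"rms px",np.sqrt(np.mean(res(p)[8:]**2))*.3)
i=cam(V[3][0],p);g=cv2.cvtColor(i["pixels"],cv2.COLOR_RGB2GRAY)
m=cv2.morphologyEx((g>155).astype(np.uint8),cv2.MORPH_OPEN,np.ones((5,5)));n,l,st,ce=cv2.connectedComponentsWithStats(m)
k=1+np.argmin(np.hypot(*(ce[1:]-(278,308)).T))
h=cv2.convexHull(max(cv2.findContours((l==k).astype(np.uint8),0,1)[0],key=cv2.contourArea))[:,0]
q=ray(i,h,i["s"]["eef_pos"][2]-42)[:,:2].astype(np.float32);T=toolT(i["s"])
for nm,x in(("bbox-mid",(np.max(q,0)+np.min(q,0))/2),("circle",np.array(cv2.minEnclosingCircle(q)[0]))):
    print(nm,x.round(2),(T[:3,:3].T@(np.r_[x,0]-np.r_[T[:2,3],0]))[:2].round(2),np.ptp(q,axis=0))
E
python3 cal.py
```

```text
[-1.1769, -0.8278, 0.211, 0.0046, -0.0009, -0.0007, 585.173, 32.818, -0.0255, 0.9963, 0.9956] sd [0.595, 0.629, 0.38, 0.002, 0.002, 0.001, 0.144, 0.167, 0.001, 0.002, 0.001] rms px 0.2909551310245322
bbox-mid [588.84  34.64] [3.52 0.48] [26.65387  28.756931]
circle [588.82  33.37] [2.25 0.49] [26.65387  28.756931]
```

```bash
cat >> cal.py <<'E'
print('---')
s=dict(eef_pos=np.array([470.693,-292.498,250.686]),tool_rot=[-3.14044823,-.00194822,1.00824393])
j=cam(dict(V[0][0],s=s,pixels=np.load("l.npy")),p);g=cv2.cvtColor(j["pixels"],cv2.COLOR_RGB2GRAY)
n,l,st,ce=cv2.connectedComponentsWithStats((g>165).astype(np.uint8));k=1+np.argmin(np.hypot(*(ce[1:]-(279,213)).T))
h=cv2.convexHull(max(cv2.findContours((l==k).astype(np.uint8),0,1)[0],key=cv2.contourArea))[:,0]
q=ray(j,h,78)[:,:2].astype(np.float32);M=cv2.moments(q[:,None]);c0=np.array([M["m10"],M["m01"]])/M["m00"]
yw=1.47574;d=c0-[471.434,-296.117];print("look centre",c0.round(2),"offset tool x",d@[np.cos(yw),np.sin(yw)],"y",d@[np.sin(yw),-np.cos(yw)],"mask size ratio",np.sqrt(M["m00"]/(29**2*.866)))
for ox in(1,2,3):
    hx=np.array([[ox+16.74*np.cos(a),16.74*np.sin(a),42] for a in np.arange(6)*np.pi/3])
    w=hx@T[:3,:3].T+T[:3,3];print(ox,pix(i,w).round(1).tolist())
E
python3 cal.py | sed '1,/---/d'
```

```text
look centre [ 471.74 -294.4 ] offset tool x 1.740000569994454 y 0.13880297207501935 mask size ratio 0.9565915497785863
1 [[275.0, 277.4], [314.4, 297.6], [312.9, 335.7], [275.1, 353.7], [237.1, 335.8], [235.5, 297.6]]
2 [[274.9, 274.9], [314.5, 295.2], [313.0, 333.5], [275.1, 351.6], [237.1, 333.6], [235.4, 295.3]]
3 [[274.9, 272.4], [314.6, 292.8], [313.1, 331.3], [275.1, 349.5], [237.0, 331.4], [235.3, 292.9]]
```

Emit:
send_rows --rows '[[[0, -0.31, 0, 0, 0, 0], [0, -0.31, 3, 0, 0, 0], [0, -0.31, 5.5, 0, 0, 0], [0, -0.31, 6.8, 0, 0, 0], [0, -0.31, 6.8, 0, 0, 0], [0, -0.31, 6.8, 0, 0, 0], [0, -0.31, 6.8, 0, 0, 0]]]'

```text
clock: 15.15
eef_pos: [586.0, 31.1, 228.1]
tool_rot: [3.139, -0.0, 1.545]
force: [0.7, 0.1, -2.4]
width: 28.4
gripper_force: 59.8
```

```bash
python3 - <<'E'
from h import *
print(go([585.12,31.07,226],1.5453),ctrl.read_state()["force"])
E
```

```text
(array([-0.  , -0.09,  0.21]), array([ 0.0026, -0.0002, -0.0006])) [ 0.71347749  0.10633887 -2.35706818]
```

Emit:
send_rows --rows '[[[0, -0.07, 0.2, 0, 0, 0], [0, -0.07, 0.4, 0, 0, 0], [0, -0.07, 0.6, 0, 0, 0], [0, -0.07, 0.8, 0, 0, 0], [0, -0.07, 1.0, 0, 0, 0], [0, -0.07, 1.0, 0, 0, 0]]]'

```text
clock: 15.75
eef_pos: [584.2, 31.2, 216.4]
tool_rot: [-3.141, 0.0, 1.545]
force: [-0.1, -0.1, -1.8]
width: 28.0
gripper_force: 59.8
```

Emit:
send_rows --rows '[[[0, 0, 0.1, 0, 0, 0], [0, 0, 0.2, 0, 0, 0], [0, 0, 0.3, 0, 0, 0], [0, 0, 0.4, 0, 0, 0], [0, 0, 0.4, 0, 0, 0]]]'

```text
clock: 16.25
eef_pos: [584.3, 31.2, 212.6]
tool_rot: [-3.141, -0.0, 1.545]
force: [0.3, 0.5, -2.8]
width: 27.8
gripper_force: 59.8
```

Mouth at about 95.6, which is below the nut's top at 99, and there is no resistance. I'll go on down to 205.

Emit:
send_rows --rows '[[[0, 0, 0.2, 0, 0, 0], [0, 0, 0.4, 0, 0, 0], [0, 0, 0.6, 0, 0, 0], [0, 0, 0.75, 0, 0, 0], [0, 0, 0.8, 0, 0, 0], [0, 0, 0.8, 0, 0, 0]]]'

```text
clock: 16.85
eef_pos: [584.3, 31.2, 205.0]
tool_rot: [-3.141, -0.0, 1.545]
force: [-1.3, -0.0, 0.8]
width: 28.1
gripper_force: 60.2
```

Emit:
send_rows --rows '[[[0, 0, 0.1, 0, 0, 0], [0, 0, 0.15, 0, 0, 0], [0, 0, 0.15, 0, 0, 0], [0, 0, 0.15, 0, 0, 0], [0, 0, 0.15, 0, 0, 0]]]'

```text
clock: 17.35
eef_pos: [584.3, 31.1, 205.0]
tool_rot: [3.141, -0.001, 1.545]
force: [-3.2, -0.3, 12.4]
width: 28.6
gripper_force: 61.8
```

The socket is home on the pad: TCP 205 puts the mouth at 88 mm, with 12 N of pressing force. One last check of the whole scene before handing in.

```bash
python3 - <<'E'
from h import *
i=grab("scene");cv2.imwrite("pics/fin.png",i["pixels"][:,:,::-1]);print(ctrl.read_state()["force"],pix(i,[[434,215,27]]))
E
```

```text
[-4.41739871  0.57915758 12.48823842] [[349.80391796 211.87348169]]
```

View pics/fin.png

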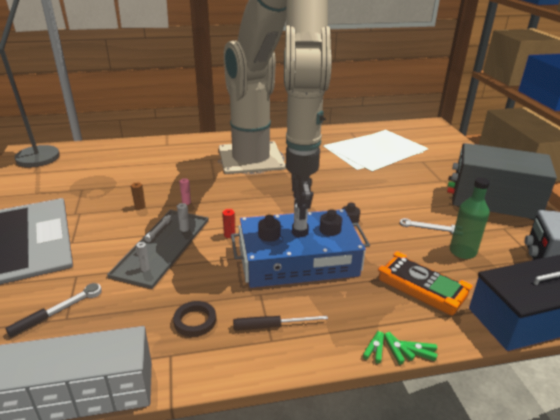

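The cap stands on the bench at (350,212). The other two sockets stand in the tray at (145,258) and (183,217), and the large socket is seated at (300,225).

```bash
python3 -c "
from cell import ctrl
print(ctrl.finish_job())"
```

```text
the job is handed in; nothing more can be done
None
```

The job is handed in, though no verdict came back: the cap is on the bench, the large (21 mm) socket is gripped and fully seated on the nut, and the other two sockets were never moved because the nut measured 21 mm once the cap was off.

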